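Find the plate that drops over the dowels

TASK

Three square plates wait in the three bays of the slide fixture; the dowels in its middle pocket fit the holes of only one of them. By looking or by trial, find that plate and slide it into the pocket so that it drops fully home over the dowels, flush with the deck, and leave the other two lying flat on the deck back in bays, clear of the pocket. Slide the plates along the deck by their finger windows, never lift them out over the fences, and do not disturb the spray can, jar and string spool standing around.

Things in the scene. Friction and masses are not known exactly. Their poses are not given: they have to be found in the camera images.
- fixture: low T-shaped slide fixture, dark steel with aluminium fences, fixed on the board; place and yaw vary. Origin: at the level of the board under the pocket's centre. Bays 133 mm wide, 140 mm long open into the pocket along its +x (far), +y (left), -y (right); the -x side is fenced. Fences 8 mm wide, tops 32 mm above the board, with rounded inner corners. Two spare dowel bases (tops 22 mm high) lie in its far corners
- pocket (a point): centre of the pocket's floor, 14 mm above the board, 8 mm below the deck; axes as the fixture's. Pocket 137 mm long between deck edges, with four fixed 8 mm dowels, domed tops 0.4 mm above deck level. A plate slides in over their tops: the matching one drops 8 mm by itself once within about 1.5 mm of the centre, its top then flush with the deck; any other stays up on the dowels and can be slid back
- bay_left (a point): point on the deck (22 mm above the board), 136 mm from the pocket's centre along the fixture's +y: where a plate's origin is when it waits in the middle of this bay; play 1.5 mm to each side and 5.5 mm to the end fence
- bay_right (a point): the same for the bay along the fixture's -y
- bay_far (a point): the same for the bay along the fixture's +x
- plate_1: square aluminium plate 130x130x8 mm, 0.3-0.55 kg, 50x50 mm finger window in its middle (closed gripper tips go in to push or pull it) and four 12 mm holes, pattern different on each plate. Starts flat in any one bay, square to it. Whether it is the one that fits varies and is not told: look or try. Origin: underside centre (in the window), z up; 22 mm above the board on the deck, 14 mm when home
- plate_2: square aluminium plate 130x130x8 mm, 0.3-0.55 kg, 50x50 mm finger window in its middle (closed gripper tips go in to push or pull it) and four 12 mm holes, pattern different on each plate. Starts flat in any one bay, square to it. Whether it is the one that fits varies and is not told: look or try. Origin: underside centre (in the window), z up; 22 mm above the board on the deck, 14 mm when home
- plate_3: square aluminium plate 130x130x8 mm, 0.3-0.55 kg, 50x50 mm finger window in its middle (closed gripper tips go in to push or pull it) and four 12 mm holes, pattern different on each plate. Starts flat in any one bay, square to it. Whether it is the one that fits varies and is not told: look or try. Origin: underside centre (in the window), z up; 22 mm above the board on the deck, 14 mm when home
- board: plywood board 445x700x18 mm laid fixed and level across the pellet tote, never moves; carries the fixture and the bystanders. Origin: centre of its underside; its top is 184 mm above the worktable
- spray: blue spray can standing upright on the board, 50 mm diameter, 140 mm high, 85 to 95 mm from the pocket's centre line on the fixture's near side (between robot and fixture, right), a bystander; origin at the centre of its underside
- jar: clear jar, 52 mm diameter, 58 mm high, on the board along the fixture's near side (left), a bystander; origin at the centre of its underside
- spool: wooden spool of white string standing upright, 52 mm diameter, 48 mm high, on the board beyond the fixture's left end, a bystander; origin at the centre of its underside

How it is judged:
By the outcome, as a careful person would: the job done as asked, in the order asked, and still so for the second after the job is handed in, with the robot touching nothing.
It also fails if it takes over 64 s, if anything falls off the work surface, if the arm or the gripper's body presses on something with over 40 N, if the wrist force passes 120 N, or if a joint passes its speed limit or range.

ROBOT

A 6-joint arm with a two-finger parallel gripper is mounted at the origin on the work surface; the furniture and walls round the work are solid. World frame = base frame: x ahead of the robot, y to its left, z up, the work surface at z = 0. Lengths are in m, angles in degrees, forces in N, time in s.
With the tool pointing down it reaches from about 0.4 to 0.825 m from the base axis. Payload 7 kg.
Tool frame: the origin (TCP) lies at the centre of the arm's flange, where the gripper is bolted on; the fingertips stand 178 mm ahead of it and the grasp point (between the pads) lies 159 mm ahead of it (tip_reach is the distance from the TCP to the fingertips, in m); z points along the fingers, y is the line along which they close (so a half turn about z gives the same grasp; the last joint's range is limited). The gripper opens to 88 mm and grips with 3 to 60 N. Pads are 19 mm wide; open, the fingers measure 130 mm over their backs; the gripper's body (78 mm by 193 mm) begins 47 mm behind the grasp point.
Start: joints at [89.731, 20.546, 0.682, 0, -70.136, -16.507], TCP at [0.195, 0.646, 0.405] pointing down, gripper open.
Joint ranges: [-176.03, 176.03], [-82.01, 121.73], [-58.28, 71.71], [-173.87, 95.51], [-174.79, -0.11], [-173.66, 173.66]. Speed limits (degrees/s): [136.94, 136.94, 172.46, 180, 180, 180].

INTERFACE

Orientations are given as [roll, pitch, yaw] about the fixed x, y, z axes, in that order (R = Rz(yaw) Ry(pitch) Rx(roll)).
In Python, from plant import * gives the robot as it stands.
- The arm moves only by the shell command python3 -m handwheel 'ROWS'. ROWS is JSON, a list of rows, each a list of 7 numbers: the opening, from -1 (shut) to 1 (fully open), then the shift along the tool's x, y, z as a fraction of full scale, then the turn, a rotation vector about the tool's x, y, z as a fraction of full scale. A call has 1 to 5 rows; each row shifts and turns the commanded pose from where the row before left it, along the tool's axes as they then stand; what a row does not reach is not made up. Full scale, the value 1, is 0.025 m for a shift and 6 degrees for a turn. A row lasts 1/8 s, in which the tool goes at most 62.5 mm and 10.7 degrees, less where a joint would pass 70% of its speed; a pose out of reach is approached as far as the arm can. A call with a number of a shift or a turn outside -1 to 1 is refused whole. A call with a gripper value outside its range is refused whole. The fingers move at their own pace and stop on an object; the grip force is fixed at half the most. Time passes only in rows, so rows that do not move let the fingers close. It gives the time, the measured TCP pose, the force, the opening and the grip force at its end, in the units of the state.
- get_obs(): the state, without advancing time (a new reading comes with each control period).
- snapshot(name): name is "scene" or "top" or "wrist"; returns a dict with "color" (384x512x3 uint8, red, green, blue), "fx", "fy", "cx", "cy" (pixels), "k1" (the pictures are not rectified: a ray, as slopes to the right and down, at radius r is drawn at 1 + k1 r^2 times it, then the intrinsics apply), "R" (3x3) and "t" (3): a world point X has camera coordinates R X + t; the wrist camera has in their place "tool_from_camera" (4x4, takes a point from camera to tool coordinates, whose origin is the TCP and whose axes are the flange's). Camera axes: x right, y down, z forward; pixel columns grow to the right and rows downward; lengths in m; the calibration is good to about 2 mm. A picture is of the moment at which its call begins: read the wrist's pose just before it. There is no depth.
- close_job(): hands the job in; it is judged then, once.
The state is a dict: "clock": time; "joint_pos": joint angles; "qvel": joint speeds; "tau": joint torques, N m; "tool_pos": TCP position; "orientation": TCP orientation; "force": force on the tool from outside, world axes, zero at the start; "moment": the same for the moment, N m; "opening": finger opening in m; "gripper_force": force on a finger pad.
Only numpy, scipy, OpenCV 4.12 (cv2) and the standard library are available. Lean on these libraries where they do the work, as an engineer would, in place of code of your own. Each camera call takes 0.05 s, during which the arm holds its last target. There are 200 camera calls.

## Working session

There is one attempt and no reset: what is moved stays moved. The work goes in short steps, Python scripts to look and compute and a shell command to move; the robot and the scene stay as the last step left them, time stands still between calls to the robot, and variables do not carry over. Pictures are saved under pics/ and viewed, at most 10 in all, crops included, and the job is handed in when it is done.

```bash
mkdir -p pics; ls; python3 - <<'E'
from plant import *
import cv2
o=get_obs();print({k:o[k] for k in('clock','tool_pos','orientation','force','opening')})
for n in("top","scene"):
    s=snapshot(n);cv2.imwrite(f'pics/{n}0.png',cv2.resize(s['color'][:,:,::-1],(800,600),interpolation=cv2.INTER_CUBIC))
    cv2.imwrite(f'pics/{n}0raw.png',s['color'][:,:,::-1])
    print(n,s['fx'],s['fy'],s['cx'],s['cy'],s['k1'],s['R'],s['t'])
E
```

```text
pics
{'clock': 0.0, 'tool_pos': array([0.1947678 , 0.64608843, 0.40370767]), 'orientation': array([ 1.79903010e+02, -1.15172096e-02, -1.67799023e+01]), 'force': array([ 0.12177496, -0.33719167, -0.18746133]), 'opening': 0.08763949994248095}
top 457.2203221223635 457.2203221223635 261.8805062696891 191.87874261032619 -0.11433342719926158 [[-0.00675608 -0.9998336   0.01694465]
 [-0.98458994  0.00368998 -0.17484003]
 [ 0.17474841 -0.01786476 -0.98445104]] [0.05997182 0.52552387 1.07270673]
scene 398.1397521039196 398.1397521039196 259.07620136878984 192.74630582597672 0.022135930602495253 [[-7.73549776e-01 -6.33735217e-01  6.46963115e-04]
 [-3.68786659e-01  4.49317624e-01 -8.13701464e-01]
 [ 5.15380582e-01 -6.29677177e-01 -5.81282641e-01]] [0.41635352 0.34761991 0.76955272]
```

View pics/top0.png

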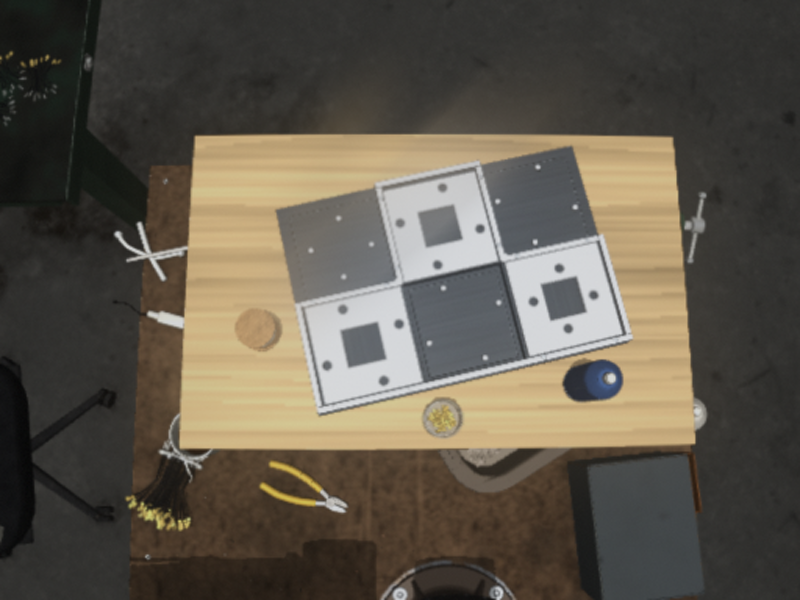

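View pics/scene0.png

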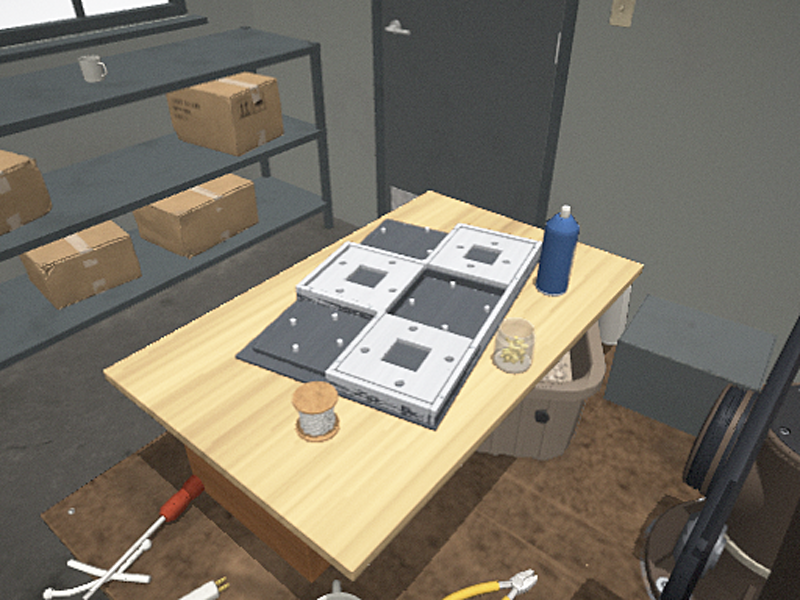

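The left bay's hole pattern looks like the dowels' pattern: a rotated rectangle in the same sense. The far and right plates are diamonds. Next I'll turn these pixels into positions and check them against the known sizes.

```bash
cat > h.py <<'E'
import numpy as np, cv2
def top_ray(s,uv,z,R=None,t=None):
    R=s['R'] if R is None else R; t=s['t'] if t is None else t
    K=np.array([[s['fx'],0,s['cx']],[0,s['fy'],s['cy']],[0,0,1]])
    n=cv2.undistortPoints(np.array(uv,float).reshape(-1,1,2),K,np.array([s['k1'],0,0,0.]))[:,0]
    d=np.c_[n,np.ones(len(n))]@R; c=-R.T@t
    return c+d*((z-c[2])/d[:,2])[:,None]
E
python3 - <<'E'
from plant import *
from h import *
s=snapshot("top");f=lambda p,z:top_ray(s,(np.array(p)+.5)*.64-.5,z)[:,:2]
dow=f([(443,289),(499,302),(430,343),(486,357)],.206)
L=f([(343,310),(399,324),(327,366),(384,381)],.214)
F=f([(442,188),(400,223),(480,229),(437,265)],.214)
Rr=f([(559,268),(533,301),(594,295),(568,328)],.214)
c=f([(320,412),(631,338),(297,303),(603,237)],.216)
print('corners',c.round(4))
e=c[0]-c[1];print('near fence len',np.linalg.norm(e),'yaw',np.degrees(np.arctan2(-e[0],e[1])))
yaw=np.arctan2(-e[0],e[1]);M=np.array([[np.cos(yaw),np.sin(yaw)],[-np.sin(yaw),np.cos(yaw)]])
for n,p in zip('DLFR',(dow,L,F,Rr)):
    m=p.mean(0);print(n,m.round(4),((p-m)@M.T*1e3).round(1).tolist())
print('diff',((dow-dow.mean(0)-L+L.mean(0))*1e3).round(1).tolist())
print('L-D',(L.mean(0)-dow.mean(0))@M.T,'R-D',(Rr.mean(0)-dow.mean(0))@M.T,'F-D',(F.mean(0)-dow.mean(0))@M.T)
print('spool',f([(257,325)],.232),'jar',f([(442,413)],.242),'spray top',f([(610,378)],.324))
E
```

```text
corners [[ 0.3493  0.1768]
 [ 0.4432 -0.2348]
 [ 0.4923  0.2091]
 [ 0.582  -0.2044]]
near fence len 0.42219386720141844 yaw 12.841624554725426
D [ 0.4667 -0.0131] [[50.8, 17.3], [16.5, -51.9], [-16.1, 51.3], [-51.2, -16.6]]
L [0.4363 0.1213] [[51.5, 15.9], [16.6, -52.0], [-16.1, 52.1], [-52.0, -16.0]]
F [0.5977 0.0185] [[51.8, -15.8], [16.2, 51.6], [-16.2, -52.2], [-51.8, 16.5]]
R [ 0.4982 -0.1462] [[40.9, -4.8], [5.3, 41.4], [-5.6, -41.5], [-40.6, 5.0]]
diff [[-1.0, 1.2], [-0.1, 0.1], [0.2, -0.8], [0.9, -0.4]]
L-D [0.0002417  0.13783573] R-D [ 0.00115787 -0.13673442] F-D [0.13479335 0.00172187]
spool [[0.46075612 0.25829395]] jar [[0.34678991 0.02086577]] spray top [[ 0.38335454 -0.1708649 ]]
```

The left plate's holes match the dowels to about 1 mm, and the other two plates clearly don't. Fixture yaw is about 12.8° and the pocket is at (0.467, -0.013). I'll raise the tool, turn it to that yaw, and close the gripper on the way over.

```bash
python3 -m handwheel '[[-1,0,0,-0.4,0,0,-0.98],[-1,0,0,-0.4,0,0,-0.98],[-1,0,0,-0.4,0,0,-0.98],[-1,0,0,-0.4,0,0,-0.98],[-1,0,0,-0.4,0,0,-0.98]]'; python3 -m handwheel '[[-1,0.2,1,0,0,0,0],[-1,0.2,1,0,0,0,0],[-1,0.2,1,0,0,0,0],[-1,0.2,1,0,0,0,0],[-1,0.2,1,0,0,0,0]]'
```

```text
clock: 0.78
tool_pos: [0.1948, 0.6462, 0.4546]
orientation: [180.0, 0.0, 12.8]
force: [0.1, 0.3, -0.5]
opening: 0.043
gripper_force: 0.0
clock: 1.4
tool_pos: [0.2469, 0.5288, 0.4544]
orientation: [180.0, 0.0, 12.6]
force: [-0.3, 1.0, -0.4]
opening: 0.0008
gripper_force: 0.0
```

```bash
for i in 1; do python3 -m handwheel '[[-1,0.2,1,0,0,0,0],[-1,0.2,1,0,0,0,0],[-1,0.2,1,0,0,0,0],[-1,0.2,1,0,0,0,0],[-1,0.2,1,0,0,0,0]]'; done;  python3 -m handwheel '[[-1,0.2,1,0,0,0,0],[-1,0.2,1,0,0,0,0],[-1,0.2,1,0,0,0,0],[-1,0.2,1,0,0,0,0],[-1,0.2,1,0,0,0,0]]'
```

```text
clock: 2.02
tool_pos: [0.2989, 0.4116, 0.4547]
orientation: [-180.0, -0.0, 12.6]
force: [0.2, -0.1, 0.1]
opening: 0.0005
gripper_force: 0.0
clock: 2.65
tool_pos: [0.3505, 0.2951, 0.4547]
orientation: [-180.0, -0.0, 12.6]
force: [0.4, 0.2, -0.3]
opening: 0.0008
gripper_force: 0.0
```

```bash
python3 -m handwheel '[[-1,0.23,0.94,0,0,0,0],[-1,0.23,0.94,0,0,0,0],[-1,0.23,0.94,0,0,0,0],[-1,0.23,0.94,0,0,0,0]]';python3 -m handwheel '[[-1,0.23,0.94,0,0,0,0],[-1,0.23,0.94,0,0,0,0],[-1,0.23,0.94,0,0,0,0],[-1,0.23,0.94,0,0,0,0],[-1,0,0,0.4,0,0,0]]'; python3 - <<'E'
from plant import *
import cv2
o=get_obs();print(o['tool_pos'],o['orientation'])
s=snapshot("wrist");cv2.imwrite('pics/w1.png',cv2.resize(s['color'][:,:,::-1],(800,600),interpolation=cv2.INTER_CUBIC))
print(s['fx'],s['cx'],s['cy'],s['k1'],s['tool_from_camera'])
E
```

```text
clock: 3.15
tool_pos: [0.3933, 0.2084, 0.4547]
orientation: [-180.0, -0.0, 12.6]
force: [1.4, 0.9, 0.1]
opening: 0.0001
gripper_force: 0.0
clock: 3.78
tool_pos: [0.4364, 0.1216, 0.445]
orientation: [-180.0, -0.1, 12.5]
force: [-0.3, 0.2, -0.6]
opening: 0.0005
gripper_force: 0.0
[0.43642712 0.12164607 0.44495452] [-1.79982036e+02 -7.09242324e-02  1.25031543e+01]
330.0060224949908 255.43549539195317 186.06089598840387 -0.0612319601832678 [[ 5.93235239e-04 -9.53350185e-01 -3.01865984e-01  8.21093226e-02]
 [ 9.99999497e-01  3.21465485e-04  9.49977063e-04 -1.94447519e-04]
 [-8.08621314e-04 -3.01866396e-01  9.53349897e-01  2.05529834e-02]
 [ 0.00000000e+00  0.00000000e+00  0.00000000e+00  1.00000000e+00]]
```

View pics/w1.png

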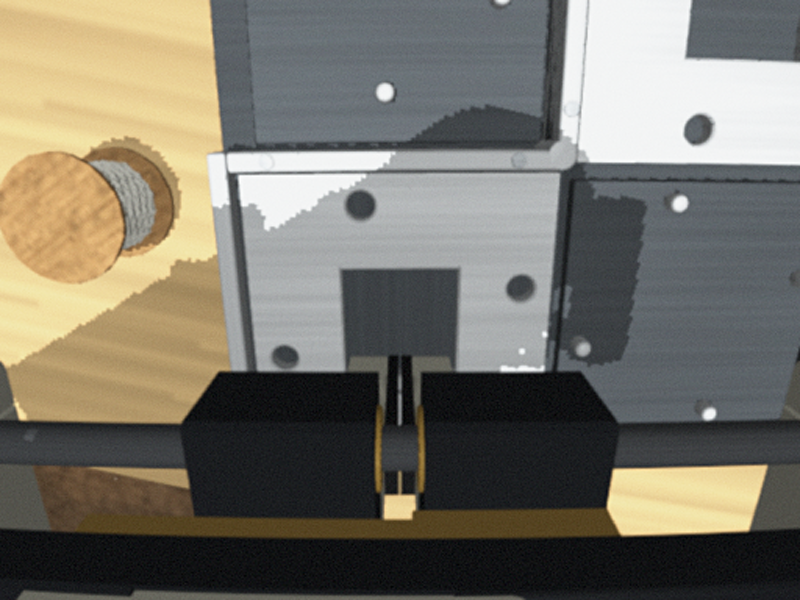

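The wrist view shows the window's far edge at (341,270) to (460,268), centred on the fingers at column 400. The three visible plate holes are at (360,206), (520,288) and (285,356). I'll convert these to offsets along the tool axes.

```bash
cat >> h.py <<'E'
from scipy.spatial.transform import Rotation as Ro
def wrist_ray(s,o,uv,z):
    T=s['tool_from_camera'];W=np.eye(4);W[:3,:3]=Ro.from_euler('xyz',o['orientation'],degrees=True).as_matrix();W[:3,3]=o['tool_pos']
    C=np.linalg.inv(W@T);p=top_ray(s,(np.array(uv)+.5)*.64-.5,z,C[:3,:3],C[:3,3])
    return p,((p-W[:3,3])@W[:3,:3])
E
python3 - <<'E'
from plant import *
from h import *
o=get_obs();s=snapshot("wrist")
for n,u,z in(('win',[(341,270),(460,268)],.214),('holes',[(360,206),(520,288),(285,356)],.214),('dowels',[(680,203),(582,348),(708,413)],.2064)):
    p,q=wrist_ray(s,o,u,z);print(n,p.round(4).tolist(),(q*1e3).round(1).tolist())
E
```

```text
win [[0.4548, 0.1513, 0.214], [0.4665, 0.1029, 0.214]] [[25.3, -24.5, 229.0], [26.2, 25.4, 229.0]]
holes [[0.4828, 0.1488, 0.214], [0.4635, 0.0757, 0.214], [0.4106, 0.1684, 0.214]] [[52.1, -15.9, 228.9], [17.5, 51.2, 229.0], [-14.2, -50.7, 229.0]]
dowels [[0.513, 0.0169, 0.2064], [0.4401, 0.037, 0.2064], [0.4203, -0.0362, 0.2064]] [[53.0, 119.4, 236.5], [-13.8, 84.0, 236.6], [-48.9, 151.2, 236.7]]
```

```bash
python3 -m handwheel '[[-1,0.03,0.01,0.6,0,0,-0.05],[-1,0,0,0.6,0,0,0],[-1,0,0,0.3,0,0,0],[-1,0,0,0.3,0,0,0],[-1,0,0,0.2,0,0,0]]'; python3 -m handwheel '[[-1,0,0,0.16,0,0,0],[-1,0,0,0.14,0,0,0],[-1,0,0,0,0,0,0]]'
```

```text
clock: 4.5
tool_pos: [0.4367, 0.1233, 0.3942]
orientation: [180.0, 0.0, 12.9]
force: [-0.5, -0.1, 0.3]
opening: 0.0006
gripper_force: 0.0
clock: 4.88
tool_pos: [0.4367, 0.1232, 0.387]
orientation: [180.0, 0.0, 12.9]
force: [0.8, -0.5, -1.0]
opening: 0.0003
gripper_force: 0.0
```

```bash
python3 -m handwheel '[[-1,0,0.2,0,0,0,0],[-1,0,0.3,0,0,0,0],[-1,0,0.3,0,0,0,0],[-1,0,0.3,0,0,0,0],[-1,0,0.3,0,0,0,0]]'; python3 -m handwheel '[[-1,0,0.3,0,0,0,0],[-1,0,0.3,0,0,0,0],[-1,0,0.3,0,0,0,0],[-1,0,0.3,0,0,0,0],[-1,0,0.3,0,0,0,0]]'; 
```

```text
clock: 5.5
tool_pos: [0.4448, 0.0887, 0.3874]
orientation: [-180.0, -0.0, 12.9]
force: [-1.4, 3.1, 1.9]
opening: 0.0003
gripper_force: 1.7
clock: 6.12
tool_pos: [0.4531, 0.0521, 0.3873]
orientation: [-180.0, -0.0, 12.9]
force: [0.0, 3.7, 2.1]
opening: 0.0003
gripper_force: 2.0
```

```bash
python3 -m handwheel '[[-1,0,0.3,0,0,0,0],[-1,0,0.3,0,0,0,0],[-1,0,0.3,0,0,0,0],[-1,0,0.3,0,0,0,0],[-1,0,0.3,0,0,0,0]]'; python3 -m handwheel '[[-1,0,0.2,0,0,0,0],[-1,0,0.2,0,0,0,0],[-1,0,0.1,0,0,0,0],[-1,0,0.0,0,0,0,0]]';  python3 - <<'E'
from plant import *
import cv2
o=get_obs();print(o['tool_pos'],o['orientation'])
s=snapshot("wrist");cv2.imwrite('pics/w2.png',cv2.resize(s['color'][:,:,::-1],(800,600),interpolation=cv2.INTER_CUBIC))
E
```

```text
clock: 6.75
tool_pos: [0.4615, 0.0156, 0.3873]
orientation: [-180.0, -0.0, 12.9]
force: [-1.1, 4.7, 3.8]
opening: 0.0005
gripper_force: 2.8
clock: 7.25
tool_pos: [0.4642, 0.0035, 0.3872]
orientation: [180.0, 0.0, 12.9]
force: [-0.1, 2.7, 3.0]
opening: 0.0003
gripper_force: 1.5
[0.46422264 0.00353407 0.38720884] [1.79971991e+02 5.62522006e-04 1.29160476e+01]
```

View pics/w2.png

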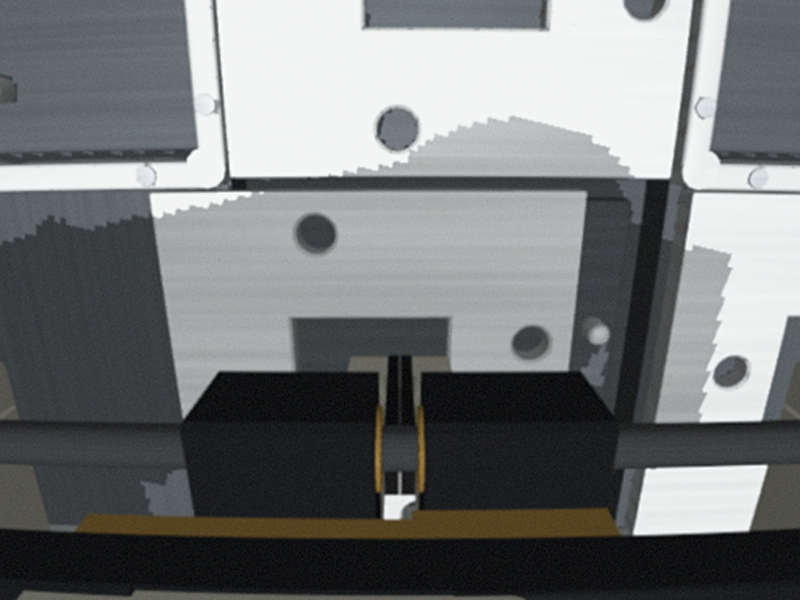

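The plate has come along, with its window's right edge at (450,318) against the finger. The hole at (530,342) still has to travel to the dowel at (598,333). I'll measure what's left.

```bash
python3 - <<'E'
from plant import *
from h import *
o=get_obs();s=snapshot("wrist")
for n,u,z in(('hole',[(530,342),(316,233)],.214),('dowel',[(598,333)],.2064),('win',[(290,318),(450,318)],.214)):
    p,q=wrist_ray(s,o,u,z);print(n,(q*1e3).round(1).tolist())
E
```

```text
hole [[16.6, 42.0, 173.1], [52.1, -25.1, 173.1]]
dowel [[16.5, 67.1, 180.8]]
win [[24.8, -34.7, 173.1], [24.9, 15.9, 173.1]]
```

```bash
python3 -m handwheel '[[-1,0,0.2,0,0,0,0],[-1,0,0.2,0,0,0,0],[-1,0,0.2,0,0,0,0],[-1,0,0.15,0,0,0,0],[-1,0,0.07,0,0,0,0]]'; python3 -m handwheel '[[-1,0,0.03,0,0,0,0],[-1,0,0.03,0,0,0,0],[-1,0,0.03,0,0,0,0],[-1,0,0.03,0,0,0,0],[-1,0,0.03,0,0,0,0]]';  python3 -m handwheel '[[-1,0,0.03,0,0,0,0],[-1,0,0,0,0,0,0]]'
```

```text
clock: 7.98
tool_pos: [0.4687, -0.0166, 0.387]
orientation: [180.0, 0.0, 12.9]
force: [-0.7, 2.1, 1.2]
opening: 0.0004
gripper_force: 1.2
clock: 8.6
tool_pos: [0.4696, -0.0199, 0.3872]
orientation: [180.0, 0.0, 12.9]
force: [-0.6, 0.8, -0.3]
opening: 0.0003
gripper_force: 0.0
clock: 8.85
tool_pos: [0.4697, -0.0206, 0.3872]
orientation: [180.0, -0.0, 12.9]
force: [-0.1, -0.6, -0.0]
opening: 0.0004
gripper_force: 0.0
```

The push force has gone to zero, so the plate has probably dropped. I'll lift clear and look.

```bash
python3 -m handwheel '[[-1,0,0,-0.5,0,0,0],[-1,0,0,-1,0,0,0],[-1,0,0,-1,0,0,0],[-1,0,0,-1,0,0,0],[-1,0,0,-1,0,0,0]]'; python3 -m handwheel '[[-1,-0.3,-1,0,0,0,0],[-1,0,-1,0,0,0,0],[-1,0,-1,0,0,0,0],[-1,0,-1,0,0,0,0],[-1,0,0,0,0,0,0]]'; python3 - <<'E'
from plant import *
import cv2,numpy as np
w=snapshot("wrist")['color'][:,:,::-1];t=snapshot("scene")['color'][:,:,::-1]
a=cv2.resize(w,(512,384));b=cv2.resize(t[130:280,150:360],(512,366),interpolation=cv2.INTER_CUBIC)
cv2.imwrite('pics/w3.png',a);cv2.imwrite('pics/s3.png',b)
E
```

```text
clock: 9.48
tool_pos: [0.4696, -0.0206, 0.5016]
orientation: [180.0, -0.1, 12.9]
force: [1.0, 0.4, -0.4]
opening: 0.0007
gripper_force: 0.0
clock: 10.1
tool_pos: [0.4398, 0.0763, 0.5007]
orientation: [-180.0, -0.1, 13.0]
force: [-0.1, 0.3, 0.4]
opening: 0.0002
gripper_force: 0.0
```

View pics/w3.png

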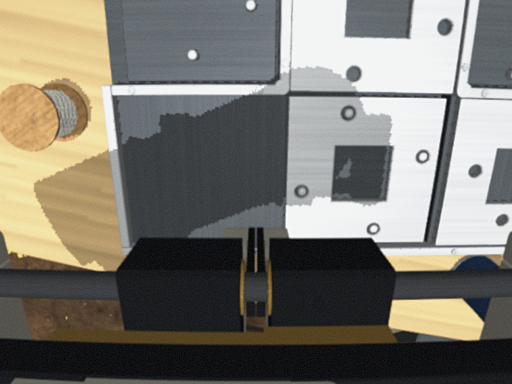

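View pics/s3.png

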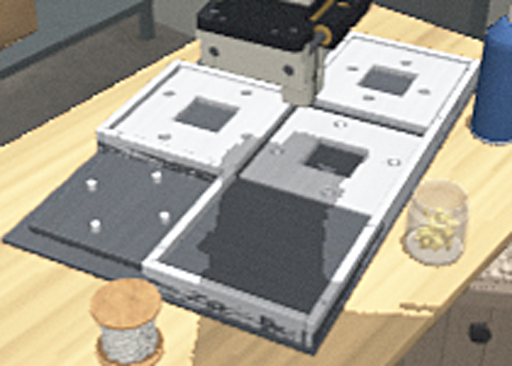

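The wrist view shows the dowels sitting inside all four holes: (348,113), (422,156), (302,191) and (374,229). In the scene crop the plate lies level with the empty left bay's deck. The other two plates, the can, the jar and the spool are where they started, so I'll hand the job in.

```bash
python3 -c "
from plant import *
print(close_job())"
```

```text
the job is handed in; nothing more can be done
None
```

I slid the plate from the left bay into the pocket, where the pictures show it dropped home over the dowels and level with the deck; the other two plates stayed in their bays, the can, jar and spool were not disturbed, and the job is handed in at about 10 s of robot time.

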